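# Push the brass plate out of an incense burner

### The arm

A 6-joint arm with a two-finger parallel gripper is mounted at the origin on the work surface. World frame = base frame: x ahead of the robot, y to its left, z up, the work surface at z = 0. Lengths are in m, angles in rad, forces in N, time in s.
With the tool pointing down it reaches from about 0.3 to 0.875 m from the base axis. Payload 6.4 kg.
Tool frame: the origin (TCP) lies at the very end of the fingers, on their centre line; the grasp point (between the pads) lies 19 mm behind it; z points along the fingers, y is the line along which they close (so a half turn about z gives the same grasp; the last joint's range is limited). The gripper opens to 85 mm and grips with 20 to 120 N. Pads are 22 mm wide; open, the fingers measure 114 mm over their backs; the gripper's body (76 mm by 85 mm) begins 54 mm behind the grasp point. The pads swing forward as they close: fully open they stand 13 mm farther back than shut.
Start: joints at [0.935, 0.181, 1.607, -0, 1.354, -0.206], TCP at [0.24, 0.523, 0.231] pointing down, gripper open.
Joint ranges: [-2.99, 2.99], [-0.89, 2.07], [0.3, 2.58], [-1.14, 4.28], [0, 2.63], [-3.12, 3.12]. Speed limits (rad/s): [2.57, 2.57, 3.01, 3.14, 3.14, 3.14].

### API

Orientations are given as a 3x3 rotation matrix whose columns are the frame's x, y, z axes.
In Python, from cell import ctrl, viewer, probe_bus gives the robot as it stands (ctrl), with the cameras (viewer) and the readings (probe_bus).
- The arm moves only by the tool advance, called as a command line: name --argument value ..., lists and objects as JSON in quotes. Schema: {"type":"object","properties":{"rows":{"type":"array","items":{"type":"object","properties":{"x":{"type":"number"},"y":{"type":"number"},"z":{"type":"number"},"rx":{"type":"number"},"ry":{"type":"number"},"rz":{"type":"number"}},"additionalProperties":false},"minItems":1,"maxItems":12},"jaw":{"type":"number"},"squeeze":{"type":"number"},"only":{"type":"string"},"quiet":{"type":"boolean"},"lines":{"type":"string"}},"required":["rows"],"additionalProperties":false}. rows is a list of rows, 1 to 12 of them, each an object with the fields x, y, z (the shift in normalised numbers (1 is 1 m)), rx, ry, rz (a rotation vector in shares of 4 rad (1.0 is 4 rad)); a field left out counts as zero; each row shifts and turns the commanded pose from where the row before left it, along the tool's axes as they then stand; what a row does not reach is not made up. A row lasts 1/10 s, in which the tool goes at most 0.05 m and 0.15 rad, less where a joint would pass 70% of its speed; a pose out of reach is approached as far as the arm can. jaw is the finger opening in m, set as the call begins (left out keeps the last). The fingers move at their own pace and stop on an object; squeeze is the grip in N (left out, the last holds). Time passes only in rows, so rows that do not move let the fingers close. The tool returns the time, the measured TCP pose, the force, the opening and the grip force at its end. only (a regular expression) keeps the lines of the reply that match it, lines (a string "A,B") keeps lines A to B, and quiet returns only ok. Input that does not fit is refused with a message, and nothing moves.
- probe_bus.observe(): the state, without advancing time (a new reading comes with each control period).
- viewer.grab_frame(name): name is "side" or "top"; returns a dict with "color" (384x512x3 uint8, red, green, blue), "fx", "fy", "cx", "cy" (pixels), "pose" (4x4, takes a point from camera to world coordinates). Camera axes: x right, y up, looking along -z (the intrinsics and any distortion apply to the point x, -y, -z); pixel columns grow to the right and rows downward; lengths in m; the calibration is good to about 2 mm. A picture is of the moment at which its call begins. There is no depth.
- ctrl.close_job(): hands the job in; it is judged then, once.
The state is a dict: "time": time; "joint_positions": joint angles; "qvel": joint speeds; "joint_torque": joint torques, N m; "tool_pos": TCP position; "ee_rot": TCP orientation; "force": force on the tool from outside, world axes, zero at the start; "wrist_torque": the same for the moment, N m; "finger_gap": finger opening in m; "grip_force": force on a finger pad.
Only numpy, scipy, OpenCV 4.12 (cv2) and the standard library are available. Lean on these libraries where they do the work, as an engineer would, in place of code of your own. Each camera call takes 0.05 s, during which the arm holds its last target. There are 200 camera calls.

### The job

The loose brass plate sits sunk inside the round wooden incense burner and needs to come out for cleaning. Lower the burner right down over the metal push-out post so that the post pushes the plate up out of it, and leave the wooden ring lying flat around the post; then pick the plate off the top of the post and set it down gently, flat, in the round wooden tray.

Things in the scene. Friction and masses are not known exactly. Their poses are not given: they have to be found in the camera images.
- burner: incense burner: dark wooden ring, open top and bottom, 66 mm outside diameter, 24 mm high, wall 4 mm, with an inner lip at the bottom (6 mm high) that narrows the opening to 44 mm. Loose on the counter, about 80 g, with the brass plate in it. An identical but empty ring nearby is not needed. Origin: centre of its underside; z up along its axis; round, yaw means nothing
- plate: loose brass disc, 53 mm diameter, 10 mm thick, about 160 g, dark dimple and dots on top. Starts on the burner's lip, its underside 6 mm above the burner's and its top 8 mm below the rim: too deep to grip there. Not fastened, lifts freely. Origin: centre of its underside; z up along its axis; round
- post: push-out post fixed to the counter: upright aluminium cylinder, 28 mm diameter, flat top 56 mm above the counter, on a foot 90 mm across, 4 mm thick. It fits through the burner's opening: a burner lowered over it ends on the foot (underside 4 mm above the counter), the plate left on the post top (its underside at 56 mm). Origin: on its axis at counter level; z up
- tray: round tray of light wood fixed on the counter: 150 mm outside diameter, 12 mm high, rim 5 mm thick (140 mm inside), flat inner floor 5 mm above the counter, empty at the start. Origin: centre of its underside at counter level; z up

How it is judged:
By the outcome, as a careful person would: the job done as asked, in the order asked, and still so for the second after the job is handed in, with the robot touching nothing.
It also fails if it takes over 54 s, if anything falls off the work surface, if the arm or the gripper's body presses on something with over 40 N, if the wrist force passes 120 N, or if a joint passes its speed limit or range.

## Working session

There is one attempt and no reset: what is moved stays moved. The work goes in short steps, Python scripts to look and compute and a tool call to move; the robot and the scene stay as the last step left them, time stands still between calls to the robot, and variables do not carry over. Pictures are saved under pics/ and viewed, at most 10 in all, crops included, and the job is handed in when it is done.

```bash
ls; mkdir -p pics
```

Run:
```python
from cell import ctrl, viewer, probe_bus
import cv2,numpy as np
np.set_printoptions(precision=4,suppress=True)
for n in("top","side"):
    f=viewer.grab_frame(n); cv2.imwrite(f"pics/{n}0.png",f["color"][:,:,::-1]); print(n,{k:v for k,v in f.items() if k!="color"})
print(probe_bus.observe())
```

```text
cell.py
pics
top {'fx': 443.7223717543424, 'fy': 443.7223717543424, 'cx': 262.7823912473977, 'cy': 187.29059094665118, 'pose': array([[ 0.028 ,  0.9946, -0.1   ,  0.4704],
       [-0.9996,  0.0282,  0.0003,  0.0079],
       [ 0.0031,  0.0999,  0.995 ,  1.0107],
       [ 0.    ,  0.    ,  0.    ,  1.    ]])}
side {'fx': 379.9931392599165, 'fy': 379.9931392599165, 'cx': 256.23350504939714, 'cy': 194.97650815368223, 'pose': array([[-0.9714,  0.1675, -0.1684,  0.4206],
       [-0.237 , -0.7316,  0.6392,  0.511 ],
       [-0.0161,  0.6609,  0.7503,  0.6523],
       [ 0.    ,  0.    ,  0.    ,  1.    ]])}
{'time': 0.1, 'joint_positions': array([ 0.9347,  0.1815,  1.6079, -0.    ,  1.3538, -0.2063]), 'qvel': array([-0.    , -0.0003, -0.0019, -0.0002,  0.    ,  0.0009]), 'joint_torque': array([  0.0002, -44.5877, -35.2236,  -0.0002,   0.0042,  -0.    ]), 'tool_pos': array([0.2393, 0.5223, 0.2305]), 'ee_rot': array([[-0.9091,  0.4167, -0.001 ],
       [ 0.4167,  0.9091, -0.0013],
       [ 0.0003, -0.0016, -1.    ]]), 'force': array([0.2518, 1.01  , 0.3258]), 'wrist_torque': array([ 0.0135,  0.0172, -0.0003]), 'grip_force': 0.0, 'finger_gap': 0.0852095454959875}
```

View pics/top0.png

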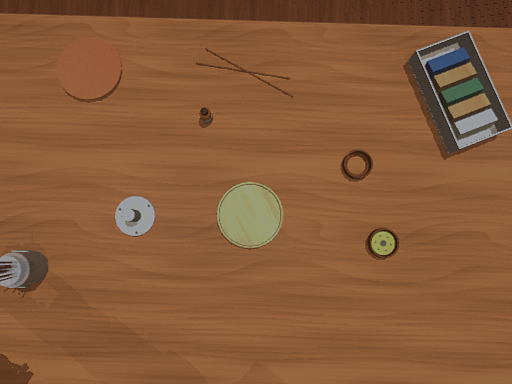

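View pics/side0.png

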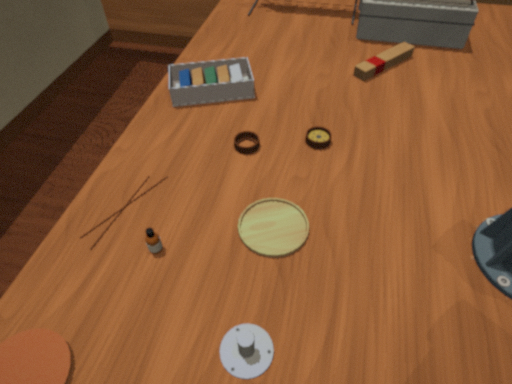

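The top view shows the loaded burner at (382,243), the empty ring at (357,165), the tray at (250,215) and the post at (135,216). In the side view, the burner is at (318,138), the empty ring at (246,143), the tray at (273,227) and the post at (246,350).

Create h.py:
```python
from cell import ctrl, viewer, probe_bus
import cv2,numpy as np
np.set_printoptions(precision=4,suppress=True)
def ray(f,p,z):
    d=f["pose"][:3,:3]@np.array([(p[0]-f["cx"])/f["fx"],-(p[1]-f["cy"])/f["fy"],-1.])
    o=f["pose"][:3,3]; return o+d*(z-o[2])/d[2]
def hsv(f): return cv2.cvtColor(f["color"],cv2.COLOR_RGB2HSV).astype(int)
MASK={"yellow":lambda h:(h[...,0]>22)&(h[...,0]<40)&(h[...,1]>60)&(h[...,2]>110),
 "dark":lambda h:(h[...,2]<75), "grey":lambda h:(h[...,1]<45)&(h[...,2]>110)}
def circ(f,name,uv,z,r=45):
    "contour near uv, projected to plane z, min enclosing circle in world"
    m=MASK[name](hsv(f)).astype(np.uint8)
    w=np.zeros_like(m); cv2.circle(w,uv,r,1,-1); m*=w
    cs,_=cv2.findContours(m,cv2.RETR_EXTERNAL,cv2.CHAIN_APPROX_NONE)
    c=max(cs,key=cv2.contourArea)[:,0].astype(float)
    P=np.array([ray(f,p,z)[:2] for p in c])
    (x,y),R=cv2.minEnclosingCircle((P*1000).astype(np.float32))
    e=cv2.fitEllipse((P*1000).astype(np.float32))
    return np.array([x,y,2*R]),np.array([*e[0],*e[1]]),len(c)
```

Run:
```python
from h import *
F={n:viewer.grab_frame(n) for n in("top","side")}
L=[("plate","yellow",.016,(382,243),(318,138),18),("burner rim","dark",.024,(382,243),(318,138),22),
("tray","yellow",.012,(250,215),(273,227),50),("foot","grey",.004,(135,216),(246,350),35)]
for n,m,z,a,b,r in L:
    for v,p in(("top",a),("side",b)):
        print(n,v,*circ(F[v],m,p,z,r))
ims=[]
for v,p in(("top",(382,243)),("side",(318,138)),("top",(135,216)),("side",(246,350))):
    im=F[v]["color"][p[1]-32:p[1]+32,p[0]-32:p[0]+32,::-1]; ims.append(cv2.resize(im,(290,290),interpolation=0))
cv2.imwrite("pics/crop1.png",np.vstack([np.hstack(ims[:2]),np.hstack(ims[2:])]))
```

```text
plate top [ 453.7902 -262.9198   52.8464] [ 453.5612 -262.6526   50.2163   50.8128] 65
plate side [ 465.8229 -275.5057   20.789 ] [ 466.1692 -277.704    10.0559   19.4791] 16
burner rim top [ 453.8517 -264.2245   57.9154] [ 454.2581 -262.574    55.0352   56.1123] 84
burner rim side [ 454.8196 -234.0031   60.047 ] [ 453.8724 -227.4982   41.4238   55.9786] 54
tray top [509.3182  35.4762 148.7305] [509.0785  35.6041 145.2492 146.521 ] 190
tray side [510.2431  38.7014 147.8622] [511.8477  47.7474 118.3922 145.7892] 213
foot top [499.1295 295.6654  90.4495] [499.0414 295.81    87.7909  88.3963] 111
foot side [500.5457 297.3763  90.8751] [500.7263 297.687   88.6534  89.3625] 153
```

View pics/crop1.png

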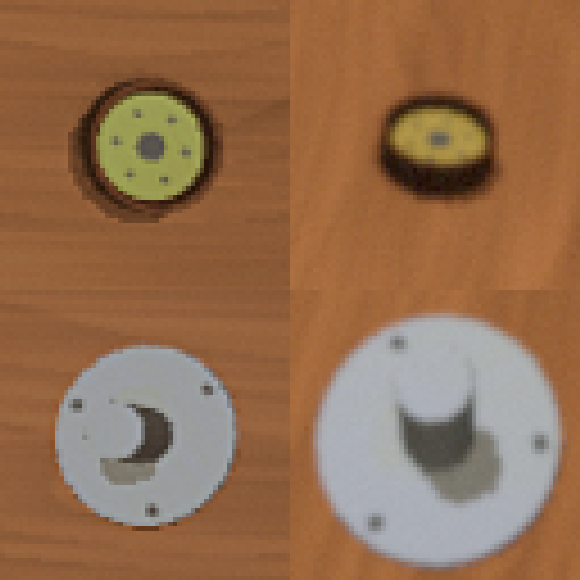

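The crops show the plate dimple at top (383.1,243.2) and side (318.7,136.7). The foot is cleanly outlined in both views. I'll cross-check the dimple and compute the first move.

Add to h.py:
```python
def to(x,y,z):
    s=probe_bus.observe(); R=s["ee_rot"]; print("t",round(s["time"],1),"delta tool",R.T@(np.array([x,y,z])-s["tool_pos"]),"axis err rotvec(tool)",np.cross(R[:,2],[0,0,-1])@R,"F",s["force"])
```

Run:
```python
from h import *
a=viewer.grab_frame("top");b=viewer.grab_frame("side")
print(ray(a,(383.1,243.2),.016),ray(b,(318.7,136.7),.016))
to(.4545,-.2615,.12)
```

```text
[ 0.4528 -0.2637  0.016 ] [ 0.4542 -0.2609  0.016 ]
t 0.3 delta tool [-0.5222 -0.6231  0.1113] axis err rotvec(tool) [-0.0006 -0.0001  0.    ] F [0.9637 0.7079 0.1438]
```

advance --rows '[{"x": -0.022,"y": -0.026},{"x": -0.022,"y": -0.026},{"x": -0.022,"y": -0.026},{"x": -0.022,"y": -0.026},{"x": -0.022,"y": -0.026},{"x": -0.022,"y": -0.026},{"x": -0.022,"y": -0.026},{"x": -0.022,"y": -0.026},{"x": -0.022,"y": -0.026},{"x": -0.022,"y": -0.026},{"x": -0.022,"y": -0.026},{"x": -0.022,"y": -0.026}]' --jaw 0.085 --squeeze 40

```text
time: 1.5
tool_pos: [0.3497, 0.1278, 0.2315]
ee_rot: [[-0.909, 0.417, 0.001], [0.417, 0.909, 0.0], [-0.001, 0.0, -1.0]]
force: [0.3, 0.7, 0.4]
finger_gap: 0.0852
grip_force: 0.0
```

advance --rows '[{"x": -0.022,"y": -0.026,"z": 0.01},{"x": -0.022,"y": -0.026,"z": 0.01},{"x": -0.022,"y": -0.026,"z": 0.01},{"x": -0.022,"y": -0.026,"z": 0.01},{"x": -0.022,"y": -0.026,"z": 0.01},{"x": -0.022,"y": -0.026,"z": 0.01},{"x": -0.022,"y": -0.026,"z": 0.01},{"x": -0.022,"y": -0.026,"z": 0.01},{"x": -0.022,"y": -0.026,"z": 0.01},{"x": -0.022,"y": -0.026,"z": 0.01},{"x": -0.022,"y": -0.026,"z": 0.01},{}]'

```text
time: 2.7
tool_pos: [0.4506, -0.2351, 0.1202]
ee_rot: [[-0.908, 0.42, -0.0], [0.42, 0.908, -0.0], [0.0, -0.001, -1.0]]
force: [0.2, 0.2, 0.7]
finger_gap: 0.0853
grip_force: 0.0
```

```bash
python3 -c "
from h import *
to(.4537,-.2622,.03)"
```

```text
t 2.7 delta tool [-0.0142 -0.0233  0.0902] axis err rotvec(tool) [-0.0006 -0.0002  0.    ] F [0.2284 0.2055 0.6655]
```

advance --rows '[{"x": -0.007,"y": -0.0115},{"x": -0.007,"y": -0.0115},{"z": 0.03},{"z": 0.03},{"z": 0.02},{"z": 0.01},{}]'

```text
time: 3.4
tool_pos: [0.453, -0.2579, 0.0305]
ee_rot: [[-0.909, 0.416, -0.001], [0.416, 0.909, 0.001], [0.002, 0.001, -1.0]]
force: [0.1, 0.1, -0.7]
finger_gap: 0.0849
grip_force: 0.0
```

Run:
```python
from h import *
to(.4537,-.2622,.0)
ims=[]
for n,(u,v) in(("top",(382,243)),("side",(318,128))):
    f=viewer.grab_frame(n); ims.append(cv2.resize(f["color"][max(v-55,0):v+55,u-55:u+55,::-1],(390,390)))
cv2.imwrite("pics/c2.png",np.hstack(ims))
```

```text
t 3.4 delta tool [-0.0025 -0.0036  0.0305] axis err rotvec(tool) [ 0.0005 -0.0019  0.    ] F [ 0.0789  0.0959 -0.6539]
```

View pics/c2.png

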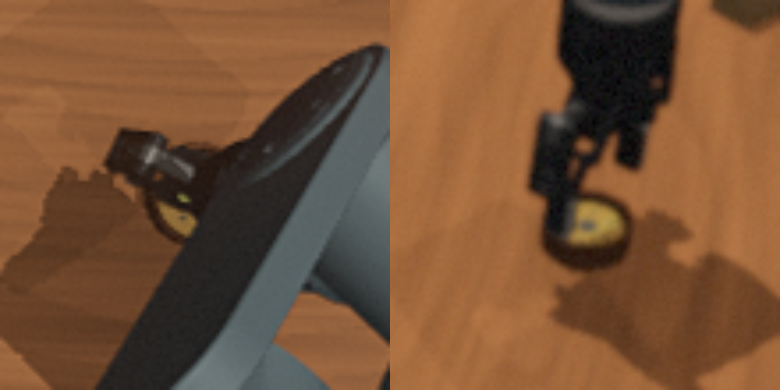

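The view shows both fingers open above the rim, with tips near (565,225) and (630,165) in the side crop. I'll check whether they straddle the ring by projecting the expected tip positions.

Run:
```python
from h import *
f=viewer.grab_frame("side"); s=probe_bus.observe(); R=s["ee_rot"]; T=s["tool_pos"]
def px(p):
    c=f["pose"][:3,:3].T@(np.array(p)-f["pose"][:3,3]); return np.array([f["cx"]+f["fx"]*c[0]/-c[2], f["cy"]-f["fy"]*c[1]/-c[2]])
cr=lambda p:(px(p)-[263,73])*390/110
for b in(0,.0131):
  for d in(.0425,.057,-.0425,-.057): print(b,d,cr(T+R[:,1]*d-R[:,2]*b))
print("plate",cr([.4537,-.2622,.016]))
```

```text
0 0.0425 [166.8352 240.3034]
0 0.057 [155.3797 251.2439]
0 -0.0425 [230.5242 179.4775]
0 -0.057 [240.8325 169.6326]
0.0131 0.0425 [168.5715 225.7783]
0.0131 0.057 [157.0079 236.719 ]
0.0131 -0.0425 [232.8265 164.9846]
0.0131 -0.057 [243.2208 155.1501]
plate [198.4749 224.7797]
```

The observed tips match the projection with the open fingers 13 mm behind the TCP, so they straddle the ring. Now I'll descend and grip.

Careful with the scale: turns go in shares of 4 rad. That gives: 0.002 rad / 4 = 0.0005.

advance --rows '[{"x": -0.0025,"y": -0.0036,"ry": 0.0005},{"z": 0.01},{"z": 0.01},{"z": 0.008},{"z": 0.004},{},{}]'

```text
time: 4.25
tool_pos: [0.4542, -0.2627, -0.0009]
ee_rot: [[-0.909, 0.417, -0.002], [0.417, 0.909, 0.001], [0.002, 0.0, -1.0]]
force: [0.6, 0.3, 0.7]
finger_gap: 0.085
grip_force: 0.0
```

```bash
python3 -c "
from h import *
to(.4537,-.2622,-.002)"
```

```text
t 4.2 delta tool [0.0006 0.0002 0.0011] axis err rotvec(tool) [ 0.0001 -0.0024  0.    ] F [0.5541 0.2909 0.7278]
```

advance --rows '[{"z": 0.001},{},{},{},{},{},{},{}]' --jaw 0.055 --squeeze 40

```text
time: 5.05
tool_pos: [0.4545, -0.2631, -0.001]
ee_rot: [[-0.909, 0.416, -0.001], [0.416, 0.909, 0.0], [0.001, -0.0, -1.0]]
force: [-2.0, 0.9, 5.6]
finger_gap: 0.0646
grip_force: 44.3
```

Gripped: gap 64.6 mm, 44 N. Lift gently and check.

advance --rows '[{"z": -0.005},{"z": -0.01},{"z": -0.02},{"z": -0.025},{"z": -0.025},{"z": -0.02},{"z": -0.01},{"z": -0.005},{},{}]'

```text
time: 6.05
tool_pos: [0.4539, -0.2624, 0.1173]
ee_rot: [[-0.909, 0.417, -0.003], [0.417, 0.909, 0.002], [0.004, 0.001, -1.0]]
force: [0.4, 0.7, -3.2]
finger_gap: 0.0648
grip_force: 45.1
```

Run:
```python
from h import *
to(.4999,.2965,.12)
ims=[]
for n,(u,v) in(("top",(382,243)),("side",(318,108))):
    f=viewer.grab_frame(n); ims.append(cv2.resize(f["color"][max(v-55,0):v+55,u-55:u+55,::-1],(390,390)))
cv2.imwrite("pics/c3.png",np.hstack(ims))
```

```text
t 6.0 delta tool [ 0.191   0.5272 -0.0017] axis err rotvec(tool) [ 0.0005 -0.0036  0.    ] F [ 0.3624  0.6717 -3.1659]
```

View pics/c3.png

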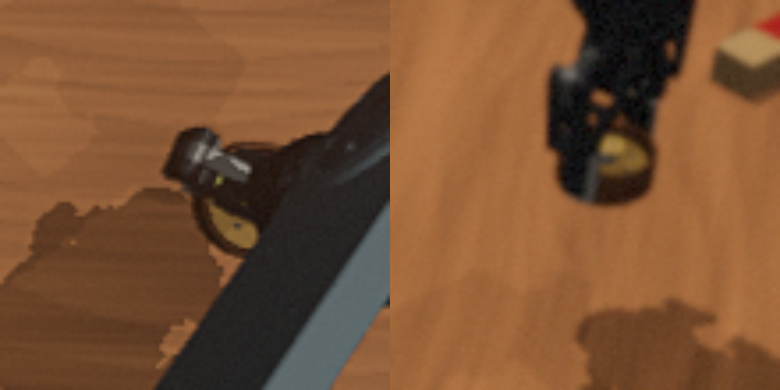

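The burner is lifted level with the plate still inside (side crop, near (610,165)). Carry it to above the post.

advance --rows '[{"x": 0.004,"y": 0.01},{"x": 0.008,"y": 0.022},{"x": 0.011,"y": 0.03},{"x": 0.011,"y": 0.03},{"x": 0.011,"y": 0.03},{"x": 0.011,"y": 0.03},{"x": 0.011,"y": 0.03},{"x": 0.011,"y": 0.03},{"x": 0.011,"y": 0.03},{"x": 0.011,"y": 0.03},{"x": 0.011,"y": 0.03},{"x": 0.011,"y": 0.03}]'

```text
time: 7.35
tool_pos: [0.4811, 0.0917, 0.1181]
ee_rot: [[-0.909, 0.416, -0.003], [0.416, 0.909, 0.001], [0.003, -0.0, -1.0]]
force: [1.1, 1.1, -2.1]
finger_gap: 0.0648
grip_force: 45.1
```

advance --rows '[{"x": 0.011,"y": 0.03},{"x": 0.011,"y": 0.03},{"x": 0.011,"y": 0.03},{"x": 0.011,"y": 0.03},{"x": 0.011,"y": 0.03},{"x": 0.01,"y": 0.027},{"x": 0.007,"y": 0.014},{"x": 0.003,"y": 0.007},{},{}]'

```text
time: 8.35
tool_pos: [0.496, 0.3001, 0.1184]
ee_rot: [[-0.909, 0.417, -0.003], [0.417, 0.909, 0.0], [0.002, -0.001, -1.0]]
force: [-0.2, -0.6, -1.7]
finger_gap: 0.0645
grip_force: 45.1
```

```bash
python3 -c "
from h import *
to(.4999,.2965,.065)"
```

```text
t 8.3 delta tool [-0.0052 -0.0016  0.0534] axis err rotvec(tool) [-0.0009 -0.0023  0.    ] F [-0.2108 -0.6321 -1.709 ]
```

Scaled: 0.001 rad / 4 = 0.0003.

advance --rows '[{"x": -0.003,"y": -0.001,"z": 0.005,"ry": 0.0003},{"x": -0.0025,"y": -0.0006,"z": 0.015,"ry": 0.0003},{"z": 0.02},{"z": 0.01},{"z": 0.003},{}]'

```text
time: 8.95
tool_pos: [0.5001, 0.2969, 0.0649]
ee_rot: [[-0.909, 0.417, -0.005], [0.417, 0.909, 0.001], [0.005, -0.001, -1.0]]
force: [0.2, 1.2, -1.8]
finger_gap: 0.0644
grip_force: 45.1
```

Run:
```python
from h import *
to(.4999,.2965,.003)
ims=[]
for n,(u,v) in(("top",(130,216)),("side",(246,328))):
    f=viewer.grab_frame(n); ims.append(cv2.resize(f["color"][v-55:v+55,u-55:u+55,::-1],(390,390)))
cv2.imwrite("pics/c4.png",np.hstack(ims))
```

```text
t 8.9 delta tool [-0.0003 -0.0004  0.0619] axis err rotvec(tool) [-0.001 -0.005  0.   ] F [ 0.2208  1.1666 -1.7601]
```

View pics/c4.png

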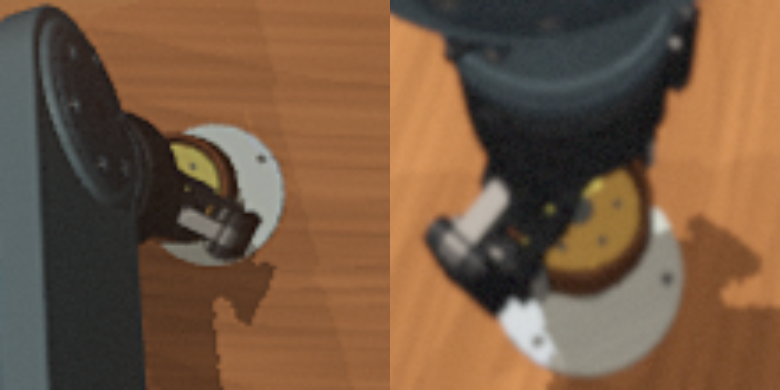

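The plate dimple sits near (580,210) in the side crop. Check that it's over the post axis.

```bash
python3 -c "
from h import *
f=viewer.grab_frame('side');print(ray(f,(244.6,332.2),.082))"
```

```text
[0.5    0.2988 0.082 ]
```

Centred within about 1.5 mm, against an 8 mm clearance. Lower over the post.

Scaled: -0.005 rad / 4 = -0.0013.

advance --rows '[{"z": 0.003,"ry": -0.0013},{"z": 0.005},{"z": 0.007},{"z": 0.01},{"z": 0.01},{"z": 0.01},{"z": 0.007},{"z": 0.004},{"z": 0.002},{},{}]'

```text
time: 10.2
tool_pos: [0.5008, 0.2975, 0.008]
ee_rot: [[-0.909, 0.417, 0.002], [0.417, 0.909, -0.0], [-0.001, 0.0, -1.0]]
force: [1.0, 0.3, -0.9]
finger_gap: 0.0645
grip_force: 45.2
```

```bash
python3 -c "
from h import *
to(.4999,.2965,.003)"
```

```text
t 10.2 delta tool [ 0.0004 -0.0012  0.005 ] axis err rotvec(tool) [0.0005 0.0015 0.    ] F [ 0.952   0.2887 -0.9075]
```

advance --rows '[{"z": 0.002},{"z": 0.0015},{"z": 0.001},{},{}]'

```text
time: 10.7
tool_pos: [0.5004, 0.2973, 0.0032]
ee_rot: [[-0.909, 0.417, 0.001], [0.417, 0.909, -0.0], [-0.001, 0.0, -1.0]]
force: [0.2, 0.1, -0.2]
finger_gap: 0.0645
grip_force: 45.2
```

advance --rows '[{"z": 0.0008},{},{}]'

```text
time: 11.0
tool_pos: [0.5005, 0.2973, 0.0031]
ee_rot: [[-0.909, 0.417, 0.001], [0.417, 0.909, -0.001], [-0.001, -0.0, -1.0]]
force: [-3.0, -0.8, 6.7]
finger_gap: 0.0647
grip_force: 45.8
```

advance --rows '[{},{},{},{},{}]' --jaw 0.085

```text
time: 11.5
tool_pos: [0.5004, 0.2973, 0.0022]
ee_rot: [[-0.909, 0.417, 0.001], [0.417, 0.909, -0.0], [-0.001, -0.0, -1.0]]
force: [0.2, -0.1, 0.9]
finger_gap: 0.0849
grip_force: 0.0
```

```bash
python3 -c "
from h import *
to(.5004,.2973,.12)"
```

```text
t 11.5 delta tool [-0.0001 -0.     -0.1178] axis err rotvec(tool) [-0.0001  0.0009  0.    ] F [ 0.2263 -0.1455  0.9295]
```

Contact was felt (6.7 N) and the ring is released on the foot. Rise and check the plate.

advance --rows '[{"z": -0.005},{"z": -0.015},{"z": -0.025},{"z": -0.03},{"z": -0.03},{"z": -0.03},{"z": -0.02},{"z": -0.005},{}]'

```text
time: 12.4
tool_pos: [0.5009, 0.2976, 0.1639]
ee_rot: [[-0.909, 0.417, 0.003], [0.417, 0.909, 0.0], [-0.003, 0.002, -1.0]]
force: [0.8, 0.8, -0.4]
finger_gap: 0.0847
grip_force: 0.0
```

Run:
```python
from h import *
to(.5004,.2973,.055)
f=viewer.grab_frame("side")
print(circ(f,"yellow",(246,340),.066,40))
cv2.imwrite("pics/c5.png",cv2.resize(f["color"][274:384,191:301,::-1],(500,500)))
```

```text
t 12.4 delta tool [ 0.0006 -0.0007  0.1089] axis err rotvec(tool) [0.0018 0.0029 0.    ] F [ 0.8076  0.8255 -0.3693]
(array([501.7809, 300.4777,  53.0616]), array([501.6949, 300.2227,  51.0408,  51.5623]), 93)
```

View pics/c5.png

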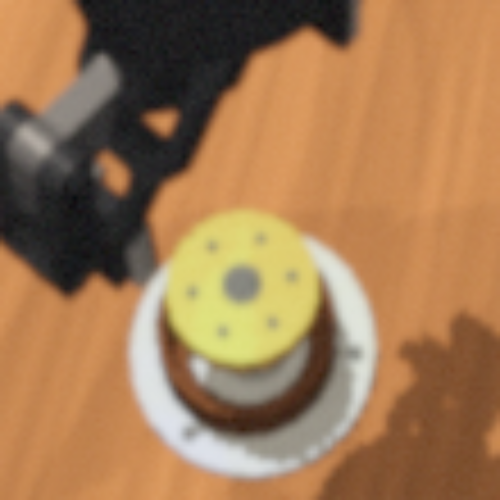

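The plate lies flat on the post top, with its dimple at (242,284) in the crop. The ring is flat around the post on the foot. Now grip the plate low on its edge.

Scaled: 0.003 rad / 4 = 0.0008.

advance --rows '[{"x": 0.001,"y": 0.001,"z": 0.01,"rx": 0.0005,"ry": 0.0008},{"z": 0.025},{"z": 0.025},{"z": 0.02},{"z": 0.015},{"z": 0.01},{"z": 0.004},{},{}]'

```text
time: 13.35
tool_pos: [0.5002, 0.2989, 0.0541]
ee_rot: [[-0.909, 0.417, -0.001], [0.417, 0.909, -0.001], [0.001, -0.001, -1.0]]
force: [0.5, -0.5, 0.6]
finger_gap: 0.0848
grip_force: 0.0
```

```bash
python3 -c "
from h import *
to(.501,.299,.055)"
```

```text
t 13.3 delta tool [-0.0007  0.0004 -0.0009] axis err rotvec(tool) [-0.001 -0.001  0.   ] F [ 0.4948 -0.4825  0.6462]
```

Scaled: -0.001 rad / 4 = -0.0003.

advance --rows '[{"z": -0.0009,"rx": -0.0003,"ry": -0.0003},{},{},{},{},{},{},{}]' --jaw 0.045 --squeeze 40

```text
time: 14.15
tool_pos: [0.5002, 0.2988, 0.0555]
ee_rot: [[-0.909, 0.417, 0.0], [0.417, 0.909, -0.0], [-0.0, -0.0, -1.0]]
force: [-1.7, -0.6, 5.1]
finger_gap: 0.051
grip_force: 40.7
```

Run:
```python
from h import *
f=viewer.grab_frame("side"); cv2.imwrite("pics/c6.png",cv2.resize(f["color"][274:384,191:301,::-1],(500,500)))
```

```text
(no output)
```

View pics/c6.png

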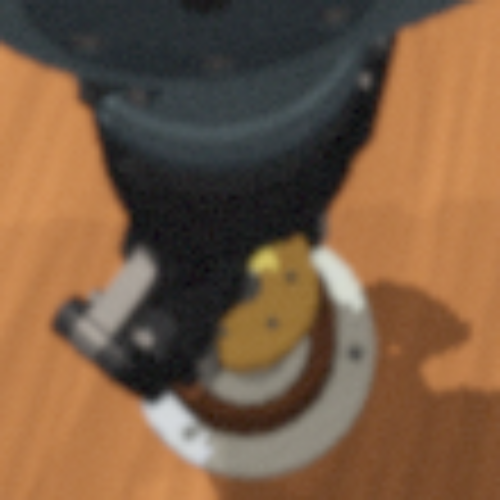

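The plate is held level between the pads: gap 51 mm, matching the ring's bias. Lift.

advance --rows '[{"z": -0.005},{"z": -0.01},{"z": -0.02},{"z": -0.02},{"z": -0.015},{"z": -0.005},{},{}]'

```text
time: 15.0
tool_pos: [0.4991, 0.2985, 0.1285]
ee_rot: [[-0.909, 0.417, -0.002], [0.417, 0.909, -0.001], [0.002, -0.002, -1.0]]
force: [0.0, 0.4, -1.0]
finger_gap: 0.0508
grip_force: 42.0
```

```bash
python3 -c "
from h import *
to(.5098,.037,.13)"
```

```text
t 15.0 delta tool [-0.1187 -0.2332 -0.0012] axis err rotvec(tool) [-0.0018 -0.0018  0.    ] F [ 0.0399  0.3519 -1.0392]
```

Scaled: -0.002 rad / 4 = -0.0005.

advance --rows '[{"x": -0.005,"y": -0.01,"rx": -0.0005,"ry": -0.0005},{"x": -0.0115,"y": -0.0222},{"x": -0.0145,"y": -0.0285},{"x": -0.0145,"y": -0.0285},{"x": -0.0145,"y": -0.0285},{"x": -0.0145,"y": -0.0285},{"x": -0.0145,"y": -0.0285},{"x": -0.0145,"y": -0.0285},{"x": -0.01,"y": -0.02},{"x": -0.005,"y": -0.01},{},{}]'

```text
time: 16.2
tool_pos: [0.5098, 0.0377, 0.1288]
ee_rot: [[-0.909, 0.417, 0.001], [0.417, 0.909, 0.001], [-0.0, 0.001, -1.0]]
force: [0.2, 0.4, -2.4]
finger_gap: 0.0511
grip_force: 42.1
```

Run:
```python
from h import *
to(.5098,.037,.012)
ims=[]
for n,(u,v) in(("top",(250,215)),("side",(273,207))):
    f=viewer.grab_frame(n); ims.append(cv2.resize(f["color"][v-65:v+65,u-65:u+65,::-1],(390,390)))
cv2.imwrite("pics/c7.png",np.hstack(ims))
```

```text
t 16.2 delta tool [-0.0003 -0.0008  0.1168] axis err rotvec(tool) [0.0012 0.0001 0.    ] F [ 0.2235  0.378  -2.394 ]
```

View pics/c7.png

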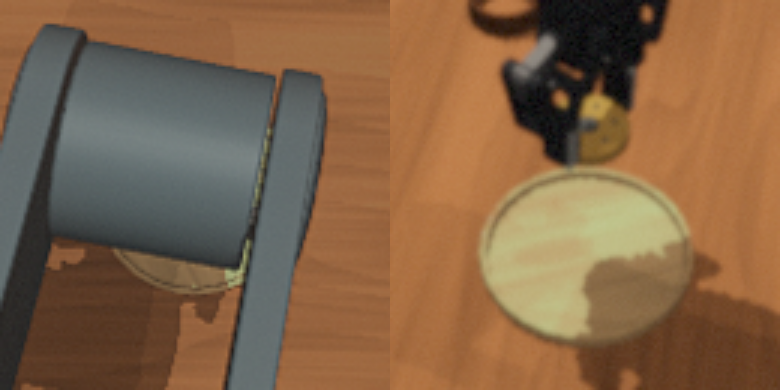

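The plate is held flat above the tray, whose centre is near (587,255) in the side crop. Lower it.

Scaled: 0.001 rad / 4 = 0.0003.

advance --rows '[{"z": 0.01,"rx": 0.0003},{"y": -0.001,"z": 0.025},{"z": 0.025},{"z": 0.025},{"z": 0.017},{"z": 0.01},{"z": 0.004},{"z": 0.002},{},{}]'

```text
time: 17.3
tool_pos: [0.5106, 0.0363, 0.012]
ee_rot: [[-0.909, 0.417, 0.003], [0.417, 0.909, -0.001], [-0.003, 0.0, -1.0]]
force: [0.1, -0.1, -2.5]
finger_gap: 0.051
grip_force: 42.1
```

```bash
python3 -c "
from h import *
to(.5098,.037,.0045)"
```

```text
t 17.3 delta tool [0.0011 0.0003 0.0075] axis err rotvec(tool) [0.0004 0.0026 0.    ] F [ 0.1223 -0.0627 -2.4875]
```

Scaled: 0.0025 rad / 4 = 0.0006.

advance --rows '[{"z": 0.0025,"ry": 0.0006},{"z": 0.002},{"z": 0.0015},{"z": 0.0006},{},{}]'

```text
time: 17.9
tool_pos: [0.5098, 0.0363, 0.0046]
ee_rot: [[-0.909, 0.417, -0.002], [0.417, 0.909, 0.001], [0.002, -0.0, -1.0]]
force: [-0.6, -0.6, 1.1]
finger_gap: 0.0508
grip_force: 42.4
```

advance --rows '[{"z": 0.0004},{},{}]'

```text
time: 18.2
tool_pos: [0.5098, 0.0363, 0.0045]
ee_rot: [[-0.909, 0.417, -0.002], [0.417, 0.909, 0.001], [0.002, -0.0, -1.0]]
force: [-2.9, 0.8, 5.2]
finger_gap: 0.0506
grip_force: 42.8
```

Contact. Release, rise and back off sideways so the cameras can see.

advance --rows '[{},{},{},{},{}]' --jaw 0.075

```text
time: 18.7
tool_pos: [0.5099, 0.0363, 0.0041]
ee_rot: [[-0.909, 0.417, -0.001], [0.417, 0.909, 0.001], [0.001, 0.0, -1.0]]
force: [-0.2, 0.5, -0.6]
finger_gap: 0.0746
grip_force: 0.0
```

advance --rows '[{"z": -0.005},{"z": -0.015},{"z": -0.03},{"z": -0.03},{"z": -0.03},{"z": -0.03},{"z": -0.02},{"y": -0.02},{"y": -0.03},{"y": -0.04},{"y": -0.04},{"y": -0.04}]'

```text
time: 19.9
tool_pos: [0.4385, -0.1194, 0.1646]
ee_rot: [[-0.909, 0.416, -0.001], [0.416, 0.909, 0.0], [0.001, -0.0, -1.0]]
force: [0.7, -0.4, -0.4]
finger_gap: 0.0749
grip_force: 0.0
```

advance --rows '[{"y": -0.03},{"y": -0.02},{},{},{}]'

```text
time: 20.4
tool_pos: [0.4187, -0.1629, 0.1642]
ee_rot: [[-0.909, 0.416, -0.001], [0.416, 0.909, 0.001], [0.001, 0.0, -1.0]]
force: [0.1, 0.2, -0.4]
finger_gap: 0.0749
grip_force: 0.0
```

Run:
```python
from h import *
F=[viewer.grab_frame(n) for n in("top","side")]
ims=[]
for f,c in zip(F,((190,215),(260,285))):
    u,v=c; ims.append(cv2.resize(f["color"][v-99:v+99,u-99:u+99,::-1],(396,396)))
cv2.imwrite("pics/c8.png",np.hstack(ims))
```

```text
(no output)
```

View pics/c8.png

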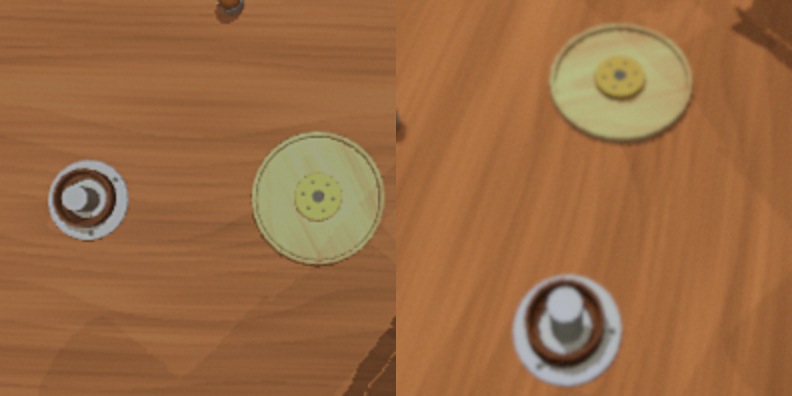

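The plate lies flat in the tray's centre, at (318,197) in the top crop. The ring lies flat around the post at (85,198), and the arm is clear.

```bash
python3 -c "
from cell import ctrl, viewer, probe_bus
print(ctrl.close_job())"
```

```text
the job is handed in; nothing more can be done
None
```

The job is handed in at about 20 s of the 54 s allowed: the last pictures show the ring flat around the post on its foot, the brass plate flat in the centre of the tray, and the arm clear of both.

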